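# Draw the egg tray out of the hatcher for weighing

## Robot

A 6-joint arm with a two-finger parallel gripper is mounted at the origin on the work surface. World frame = base frame: x ahead of the robot, y to its left, z up, the work surface at z = 0. Lengths are in m, angles in degrees, forces in N, time in s.
With the tool pointing down it reaches from about 0.35 to 0.875 m from the base axis. Payload 4.2 kg.
Tool frame: the origin (TCP) lies on the mounting face of the last link; the fingertips stand 182 mm ahead of it and the grasp point (between the pads) lies 164 mm ahead of it (r.tcp_to_grasp is the distance from the TCP to the grasp point, in m); z points along the fingers, y is the line along which they close (so a half turn about z gives the same grasp; the last joint's range is limited). The gripper opens to 87 mm and grips with 3 to 60 N. Pads are 19 mm wide; open, the fingers measure 117 mm over their backs; the gripper's body (75 mm by 190 mm) begins 51 mm behind the grasp point.
Start: joints at [80.42, 22.042, 0.453, 0, -68.411, -14.817], TCP at [0.258, 0.569, 0.405] pointing down, gripper open.
Joint ranges: [-179.83, 179.83], [-69.29, 118.12], [-61.27, 80.66], [-181.25, 117.63], [-171.15, -9.14], [-177.46, 177.46]. Speed limits (degrees/s): [159.86, 159.86, 180, 180, 180, 180].

## Interface

Orientations are given as a 3x3 rotation matrix whose columns are the frame's x, y, z axes.
In Python, from station import sense, eyes, r gives the robot as it stands.
- The arm moves only by the tool jog_arm, never from a script. Its argument "increments" is a list of rows, each a list of 4 numbers: the shift along the tool's x, y, z normalised to -1 to 1, where 1 is 0.02 m, then the turn about the tool's z normalised to -1 to 1, where 1 is 0.08 rad. A call has 1 to 10 rows; each row shifts and turns the commanded pose from where the row before left it, along the tool's axes as they then stand; what a row does not reach is not made up. A row lasts 1/10 s, in which the tool goes at most 50 mm and 8.59 degrees, less where a joint would pass 70% of its speed; a pose out of reach is approached as far as the arm can. A call with a number of a shift or a turn outside -1 to 1 is refused whole. A call with a gripper value outside its range is refused whole. "grip" is the finger opening in mm, from 0 to 87, set as the call begins (left out, the last holds). The fingers move at their own pace and stop on an object; the grip force is fixed at half the most. Time passes only in rows, so rows that do not move let the fingers close. It gives the time, the measured TCP pose, the force, the opening and the grip force at its end, in the units of the state.
- sense(): the state, without advancing time (a new reading comes with each control period).
- eyes.capture(name): name is "scene" or "top" or "wrist"; returns the picture (480x640x3 uint8, blue, green, red); there is no depth.
- eyes.get_calibration(name): a dict with "camera_matrix" (3x3 intrinsics, pixels), "R" (3x3) and "t" (3): a world point X has camera coordinates R X + t; the wrist camera has in their place "T_tool_cam" (4x4, takes a point from camera to tool coordinates, whose origin is the TCP and whose axes are the flange's). Camera axes: x right, y down, z forward; pixel columns grow to the right and rows downward; lengths in m; the calibration is good to about 2 mm. The wrist camera is an equidistant fisheye: a pixel r from the principal point sees the ray r / f radians off the axis. A picture is of the moment at which its call begins: read the wrist's pose just before it. get_calibration takes no time and is no camera call.
- r.finish_job(): hands the job in; it is judged then, once.
Trained networks look in the newest picture that a camera, given by its name, has taken for a name from the list of things; names that differ only in an ending like _2 or _b are one class to them, and where a whole thing is asked for, a point or a joint stands for the part that bears it (a point fixed in the world has none). Each returns a list of dicts, best first, with "conf" (0 to 1); they miss things now and then, are a little off and sometimes report something else, mostly with a low value. They report only what shows in the picture. A call takes as long as a camera call.
- eyes.spot_in(camera, name): "centre" ([x, y, z] in m, in world coordinates, good to about 4 mm: the middle of the surface that is visible of it).
- eyes.outline_of(camera, name): "mask" (480x640 bool, what is visible of it).
The state is a dict: "time_s": time; "joints": joint angles; "joint_velocities": joint speeds; "effort": joint torques, N m; "tcp_pos": TCP position; "ee_rot": TCP orientation; "wrist_force": force on the tool from outside, world axes, zero at the start; "moment": the same for the moment, N m; "gripper_width": opening from 0.0 (shut) to 1.0 (fully open); "gripper_force": force on a finger pad.
Only numpy, scipy, OpenCV 4.12 (cv2) and the standard library are available. Lean on these libraries where they do the work, as an engineer would, in place of code of your own. Each camera call takes 0.05 s, during which the arm holds its last target. There are 200 camera calls.

## Task

The eggs are due for weighing. Slide the hatcher's slanting front window up out of its slots and stand it upright in the slot of the steel drying rack, right down on the rack's base and about in the middle of the slot's length; then draw the egg tray straight out from under the hood and set it down flat on the middle of the scale's pan. Keep the eggs level and move them gently, and leave the other things on the counter where they are.

Things in the scene. Friction and masses are not known exactly. Their poses are not given: they have to be found in the camera images.
- hatcher: Low yellow hatcher, clear flat hood, 320 mm wide, fixed. Origin: on the counter, middle of its mouth; +x goes in (roughly away from the robot, yaw varies), y along the front, z up. Steel shelf, top at 6 mm, 168 mm wide, from x = -170 mm inwards; side guides 140 mm apart from x = 10 mm; back stop at x = 160 mm. The window closes the mouth until it is taken out.
- hood_edge (a point): Middle of the front edge of the clear hood, on its underside: hatcher x = -24 mm, 113 mm above the counter. The hood is 6 mm thick; on its rear, from hatcher x = 165 mm, a box rises to 145 mm. Axes as the hatcher's.
- slot_top (a point): On the hatcher's middle line, at the height where the window's two side slots end: 130 mm up the slope from the shelf, 119 mm above the counter (their rims reach 129 mm). The slots lean 30 degrees towards the robot (up the slope is hatcher (-0.5, 0, 0.866)), are 9 mm wide, and leave 140 mm free between them. Axes as the hatcher's.
- window: Clear pane in a black frame, 160 mm wide, 190 mm tall, 5 mm thick, about 0.16 kg. Origin: middle of its lower edge; z up the pane, y along its width, x through it. It starts loose in the slots, foot on the shelf at hatcher x = 0, top leaning 30 degrees towards the robot (its x is then hatcher (0.866, 0, 0.5)). To come out it must slide at least 130 mm along its own z.
- rib (a point): Centre of the window's black grip rib, which runs along its top: 10 mm thick, 120 mm long, 24 mm tall, centred at window z = 178 mm. Axes as the window's.
- tray: Black open tray, 130 x 130 mm, walls 30 mm high, about 0.4 kg, with four eggs held fast in its corners (to 46 mm above its underside). Origin: middle of its underside. It starts on the hatcher's shelf inside, square with it. A carry bar, 10 mm thick (across y), 16 mm tall, centred 58 mm above the underside, runs along x from -95 mm to +65 mm.
- bar_end (a point): Point in the tray's carry bar 11 mm from its front tip: tray (-84, 0, 58) mm. The bar stands out 30 mm from the tray's front wall towards the robot, so the tray can be pulled by it; at the start the tip is behind the window and about level with the hood's edge. Axes as the tray's.
- bar_mid (a point): Middle of the carry bar: tray (0, 0, 58) mm. The tray can be lifted here: there are no eggs beside the bar for 19 mm either way in x.
- rack: Steel drying rack, base 110 x 180 mm, 10 mm thick, fixed. Origin: underside, middle. One slot along its y, 170 mm long, 13 mm wide, walls to 60 mm above the counter, flared mouth about 40 mm wide at 76 mm. The pane stands in it on the base (z = 10 mm), either way round. Rack and scale may change places, one left and one right of the hatcher's mouth; yaw varies.
- scale: White kitchen scale, 185 x 175 mm, fixed, with a rigid steel pan 145 x 160 mm on it. Origin: underside; yaw varies; its display strip is on its -x side.
- pan (a point): Centre of the top of the scale's pan, 30 mm above the counter. Axes as the scale's.
- torch: Bystander, loose: aluminium candling torch lying along x, 130 mm long, 38 mm across; origin at its underside; stands behind the left-hand of the two stations (rack or scale), at the hatcher's left.
- dial: Bystander, loose: round white hygrometer on a black foot, 82 mm tall; origin at its underside; stands at the hatcher's right.
- bottle: Bystander, loose: white plastic bottle, 64 mm across, 170 mm tall; origin at its underside; stands at the right.
- mug: Bystander, loose: white mug, 80 mm across, 90 mm tall; origin at its underside; stands at the left.
- marker: Bystander, loose: grey marker pen with black cap lying along y, 130 mm long, 14 mm high; origin at its underside; stands behind the right-hand of the two stations.
- jar: Bystander, loose: jar, 72 mm across, 85 mm tall; origin at its underside; stands at the right.

How it is judged (in metres and radians):
On the way, in this order (a step that is already met when the one before it is completed fails the run):
1. the window has been slid up out of its slots (z of window in the frame of hatcher above 0.11 m), for 0.1 s.
2. the window stands released in the drying rack's slot (x of window in the frame of rack between -0.012 and 0.012 m and y of window in the frame of rack between -0.03 and 0.03 m and z of window in the frame of rack below 0.018 m and angle between window's own z axis and vertical below 0.26 rad and linear speed of window below 0.03 m/s and contact force between window and the fingers below 0.1 N), for 0.2 s.
3. the tray has been drawn out of the hatcher's mouth (x of tray in the frame of hatcher below -0.06 m), for 0.1 s.
At the end, for the whole second after the job is handed in: Window upright (within 15 degrees) in the rack's slot, foot on the base, within 12 mm of the slot's middle line and 30 mm of mid-length; tray level (3.4 degrees) on the scale's pan, its middle within 35 mm of the pan's middle; both released and at rest (all of step 2 and horizontal distance between tray and pan below 0.035 m and z of tray in the frame of pan between -0.004 and 0.006 m and angle between tray's own z axis and vertical below 0.06 rad and linear speed of tray below 0.02 m/s and contact force between tray and scale above 1 N and contact force between tray and the fingers below 0.1 N); the robot touches nothing.
It fails at once if the egg tray tips more than 23 degrees (angle between tray's own z axis and vertical above 0.4 rad).
It fails at once if the egg tray is flung or dropped (faster than 0.9 m/s) (linear speed of tray above 0.9 m/s).
It fails at once if another thing on the counter is pushed more than 30 mm from its place (distance of any of torch, dial, bottle, mug, marker, jar from where it was at the start of the episode above 0.03 m).
It also fails if it takes over 66 s, if anything falls off the work surface, if the arm or the gripper's body presses on something with over 40 N, if the wrist force passes 120 N, or if a joint passes its speed limit or range.

## Working session

There is one attempt and no reset: what is moved stays moved. The work goes in short steps, Python scripts to look and compute and a tool call to move; the robot and the scene stay as the last step left them, time stands still between calls to the robot, and variables do not carry over. Pictures are saved under pics/ and viewed, at most 10 in all, crops included, and the job is handed in when it is done.

Besides the shell and the picture viewer there is one more tool, called after "Request:" as a command line: name --pt "numbers of a row" for each row, then --argument value for the rest. jog_arm: Moves the arm, as the interface text tells. Its arguments: {"type":"object","properties":{"increments":{"type":"array"},"grip":{"type":"number"}},"required":["increments"]}

```bash
ls; mkdir -p pics; python3 - <<'E'
from station import sense, eyes, r
import cv2, numpy as np
np.set_printoptions(precision=4,suppress=True)
s=sense(); print(s['time_s'],s['tcp_pos'],np.array(s['ee_rot']),r.tcp_to_grasp)
for c in ("scene","top"):
    im=eyes.capture(c); cv2.imwrite(f"pics/{c}0.png",im)
    k=eyes.get_calibration(c); print(c,np.array(k['camera_matrix']).tolist(), -np.array(k['R']).T@k['t'])
    for n in ("hatcher","window","rib","tray","rack","scale","torch","dial","bottle","mug","marker","jar"):
        d=eyes.spot_in(c,n); print(n,[(round(x['conf'],2),np.round(x['centre'],4)) for x in d[:2]])
print(sense()['time_s'])
E
```

```text
pics
0.0 [0.258  0.569  0.4036] [[ 0.9106 -0.4132 -0.0008]
 [-0.4132 -0.9106 -0.0021]
 [ 0.0001  0.0022 -1.    ]] 0.1635
scene [[447.0327720344794, 0.0, 321.56158785714973], [0.0, 447.0327720344794, 241.78986185909858], [0.0, 0.0, 1.0]] [ 1.0479 -0.5479  0.8986]
hatcher [(0.84, array([ 0.7354, -0.0449,  0.1175])), (0.34, array([0.4381, 0.2856, 0.0257]))]
window [(0.66, array([0.5541, 0.0116, 0.1294]))]
rib [(0.73, array([0.5495, 0.011 , 0.1285]))]
tray [(0.69, array([ 0.6059, -0.3269,  0.016 ]))]
rack [(0.73, array([0.4386, 0.2885, 0.0272]))]
scale [(0.67, array([ 0.4682, -0.2957,  0.0298])), (0.23, array([0.5539, 0.016 , 0.1287]))]
torch [(0.62, array([0.6858, 0.3143, 0.0303])), (0.16, array([ 0.472 , -0.294 ,  0.0296]))]
dial [(0.86, array([ 0.6938, -0.3398,  0.0541])), (0.59, array([ 0.4684, -0.2986,  0.0296]))]
bottle [(0.55, array([ 0.6185, -0.4971,  0.1092]))]
mug [(0.58, array([0.5204, 0.4598, 0.0553]))]
marker [(0.81, array([ 0.6057, -0.3265,  0.0163]))]
jar [(0.84, array([ 0.4636, -0.5004,  0.0743]))]
top [[501.73002967190047, 0.0, 321.1849934977084], [0.0, 501.73002967190047, 230.84421626029607], [0.0, 0.0, 1.0]] [ 0.2916 -0.0142  1.4432]
hatcher [(0.84, array([0.6828, 0.0013, 0.1235]))]
window [(0.89, array([0.5644, 0.0107, 0.1129])), (0.28, array([ 0.6032, -0.3194,  0.0178]))]
rib [(0.87, array([0.5648, 0.0102, 0.1063]))]
tray []
rack []
scale [(0.91, array([ 0.4485, -0.2835,  0.0324]))]
torch [(0.81, array([0.6794, 0.3274, 0.0283]))]
dial [(0.88, array([ 0.6744, -0.328 ,  0.0536]))]
bottle [(0.9, array([ 0.593 , -0.4817,  0.1099])), (0.2, array([ 0.604 , -0.3159,  0.0148]))]
mug [(0.66, array([0.5107, 0.4928, 0.0434]))]
marker [(0.77, array([ 0.6015, -0.3168,  0.014 ]))]
jar [(0.9, array([ 0.4445, -0.4883,  0.0829]))]
1.3
```

View pics/top0.png

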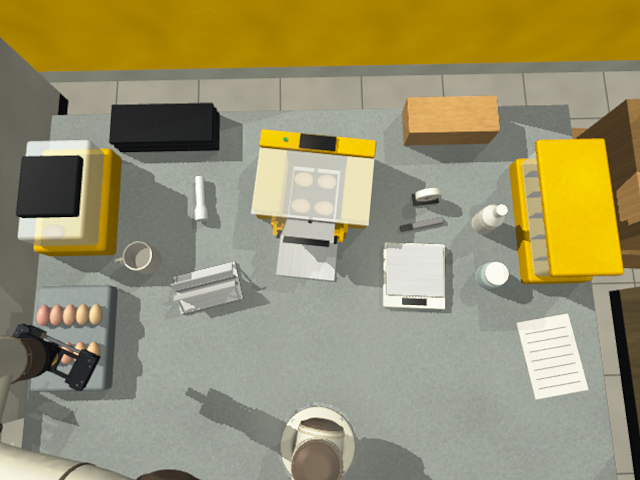

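View pics/scene0.png

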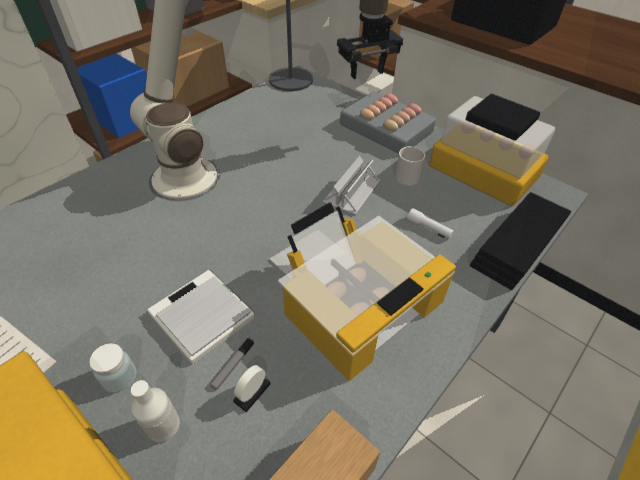

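The top view shows the rack at (207,288) on the left and the scale at (414,275) on the right. The window rib is at about (308,240) and the hood's front edge runs near row 218, with the bar tip at about (310,221). I'll move over the rack for a wrist view.

Request:
jog_arm --pt "1 0.8 0 0" --pt "1 0.8 0 0" --pt "1 0.8 0 0" --pt "1 0.8 0 0" --pt "1 0.8 0 0" --pt "1 0.8 0 0" --pt "1 0.8 0 0" --pt "1 0.8 0 0" --pt "1 0.8 0 0" --pt "1 0.8 0 0"

```text
time_s: 2.3
tcp_pos: [0.3745, 0.3398, 0.405]
ee_rot: [[0.911, -0.413, 0.0], [-0.413, -0.911, 0.0], [0.0, -0.0, -1.0]]
wrist_force: [0.8, 0.5, 0.4]
gripper_width: 1.003
gripper_force: 0.0
```

Request:
jog_arm --pt "1 0.8 0 1" --pt "0 0 0 1" --pt "0 0 0 1" --pt "0 0 0 1" --pt "0 0 0 1" --pt "0 0 0 1" --pt "0 0 0 1" --pt "0 0 0 1" --pt "0 0 0 1" --pt "0 0 0 1"

```text
time_s: 3.3
tcp_pos: [0.3858, 0.318, 0.4049]
ee_rot: [[0.335, -0.942, 0.0], [-0.942, -0.335, 0.0], [-0.0, -0.0, -1.0]]
wrist_force: [0.1, 0.2, -0.2]
gripper_width: 1.002
gripper_force: 0.0
```

```bash
cat > h.py <<'E'
from station import sense, eyes, r
import cv2, numpy as np
np.set_printoptions(precision=4,suppress=True)
def world_to_px(name,P,tcp=None):
    k=eyes.get_calibration(name); K=np.array(k['camera_matrix']); P=np.atleast_2d(P)
    if name!='wrist':
        c=P@np.array(k['R']).T+k['t']; u=c@K.T; return u[:,:2]/u[:,2:]
    p,R=tcp; T=np.array(k['T_tool_cam'])
    c=((P-p)@R-T[:3,3])@T[:3,:3]
    th=np.arctan2(np.hypot(c[:,0],c[:,1]),c[:,2]); n=np.hypot(c[:,0],c[:,1])+1e-12
    return np.c_[K[0,2]+K[0,0]*th*c[:,0]/n, K[1,2]+K[1,1]*th*c[:,1]/n]
def rays(name,px,tcp=None):
    k=eyes.get_calibration(name); K=np.array(k['camera_matrix']); px=np.atleast_2d(px).astype(float)
    d=np.c_[(px[:,0]-K[0,2])/K[0,0],(px[:,1]-K[1,2])/K[1,1],np.ones(len(px))]
    if name!='wrist':
        R=np.array(k['R']); return -R.T@k['t'], d@R
    th=np.hypot(d[:,0],d[:,1]); q=np.sin(th)/(th+1e-12); d=np.c_[d[:,0]*q,d[:,1]*q,np.cos(th)]
    p,R=tcp; T=np.array(k['T_tool_cam'])
    return p+R@T[:3,3], d@T[:3,:3].T@R.T
def on_plane(name,px,z,tcp=None):
    o,d=rays(name,px,tcp); return o+d*((z-o[2])/d[:,2:])
def tcp():
    s=sense(); return np.array(s['tcp_pos']),np.array(s['ee_rot'])
def rect(name,thing,z,tcp=None):
    d=eyes.outline_of(name,thing)
    if not d: return None
    m=d[0]['mask']; ys,xs=np.nonzero(m); P=on_plane(name,np.c_[xs,ys],z,tcp)
    return d[0]['conf'],cv2.minAreaRect((P[:,:2]*1000).astype(np.float32)),m
E
python3 - <<'E'
from h import *
t=tcp(); im=eyes.capture('wrist'); cv2.imwrite('pics/w1.png',im); np.save('t1.npy',np.c_[t[0],t[1]])
print(sense()['time_s'],t[0],t[1]); print(eyes.get_calibration('wrist'))
for n,z in (("rack",.07),("hatcher",.119),("window",.1)):
    print(n,[(round(x['conf'],2),np.round(x['centre'],4)) for x in eyes.spot_in('wrist',n)[:2]]); q=rect('wrist',n,z,t); print(q and q[:2])
eyes.capture('top')
for n,z in (("scale",.03),("hatcher",.119),("rack",.07)):
    q=rect('top',n,z); print(n,q and q[:2])
E
```

```text
3.35 [0.3858 0.318  0.4049] [[ 0.3351 -0.9422  0.0002]
 [-0.9422 -0.3351  0.0003]
 [-0.0002 -0.0003 -1.    ]]
{'camera_matrix': array([[371.6483,   0.    , 318.4613],
       [  0.    , 371.6483, 238.7415],
       [  0.    ,   0.    ,   1.    ]]), 'T_tool_cam': array([[-0.0004, -0.9606, -0.278 ,  0.0763],
       [ 1.    , -0.0003, -0.0004, -0.0007],
       [ 0.0003, -0.278 ,  0.9606,  0.021 ],
       [ 0.    ,  0.    ,  0.    ,  1.    ]])}
rack [(0.84, array([0.4287, 0.2971, 0.0187]))]
(0.65, ((426.3069152832031, 302.9425048828125), (93.2293930053711, 173.05157470703125), 13.258124351501465))
hatcher [(0.67, array([0.6343, 0.1604, 0.0126]))]
(0.47, ((580.6399536132812, 187.4112091064453), (32.9929313659668, 6.927380084991455), 7.791816234588623))
window []
None
scale (0.85, ((451.169189453125, -281.8904724121094), (173.5078887939453, 185.3276824951172), 87.2518081665039))
hatcher (0.68, ((642.6542358398438, 3.96807861328125), (326.0455322265625, 409.8545227050781), 82.99251556396484))
rack (0.6, ((426.172119140625, 288.5032958984375), (106.69113159179688, 173.30355834960938), 13.249857902526855))
```

View pics/w1.png

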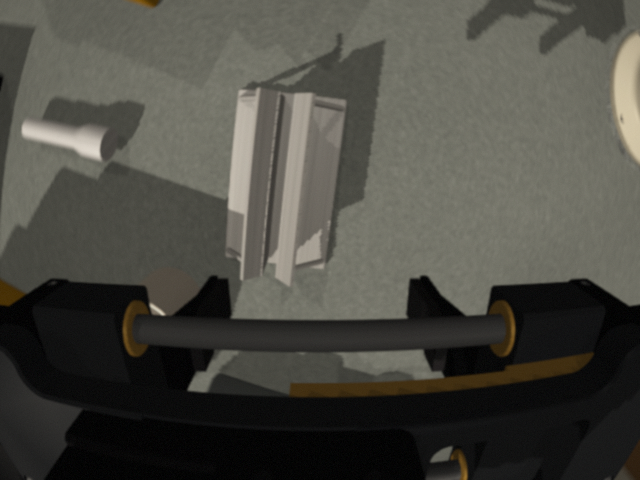

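The wrist view shows the rack's base corners at (240,90), (347,97), (325,268) and (226,258). The flare's outer corners are at (260,88), (313,93), (292,285) and (243,280).

```bash
python3 - <<'E'
from h import *
a=np.load('t1.npy'); t=(a[:,0],a[:,1:])
for P,z in (([(240,90),(347,97),(325,268),(226,258)],.010),([(260,88),(313,93),(292,285),(243,280)],.076),([(278,92),(265,272)],.03)):
    Q=on_plane('wrist',P,z,t)[:,:2]; print(Q*1000, Q.mean(0)*1000)
    print([ (np.linalg.norm(Q[(i+1)%len(Q)]-Q[i])*1000, np.degrees(np.arctan2(*(Q[(i+1)%len(Q)]-Q[i])[::-1]))) for i in range(len(Q))])
im=cv2.imread('pics/w1.png')[70:300,210:370]; cv2.imwrite('pics/w1c.png',cv2.resize(im,None,fx=2.6,fy=2.6,interpolation=cv2.INTER_CUBIC))
im=cv2.imread('pics/top0.png')[200:290,260:350]; cv2.imwrite('pics/t0c.png',cv2.resize(im,None,fx=6,fy=6,interpolation=cv2.INTER_CUBIC))
E
```

```text
[[501.8057 228.6903]
 [398.1876 201.5178]
 [358.3671 376.9087]
 [463.3768 402.6445]] [430.4343 302.4403]
[(np.float64(107.12173661856963), np.float64(-165.30581309638168)), (np.float64(179.85447728105365), np.float64(102.79150908472515)), (np.float64(108.11738050894864), np.float64(13.770621667104216)), (np.float64(178.14836231084195), np.float64(-77.54262779530926))]
[[470.4121 225.3571]
 [427.7431 215.7352]
 [390.2414 379.2894]
 [433.8114 390.11  ]] [430.552  302.6229]
[(np.float64(43.74041136820345), np.float64(-167.2922880308639)), (np.float64(167.79857401947342), np.float64(102.91424894152473)), (np.float64(44.89355794619284), np.float64(13.94712309577523)), (np.float64(168.76939355871272), np.float64(-77.47485762356754))]
[[461.5316 220.7389]
 [417.7342 394.9111]] [439.6329 307.825 ]
[(np.float64(179.59444219732507), np.float64(104.11495915536108)), (np.float64(179.59444219732507), np.float64(-75.88504084463892))]
```

View pics/t0c.png

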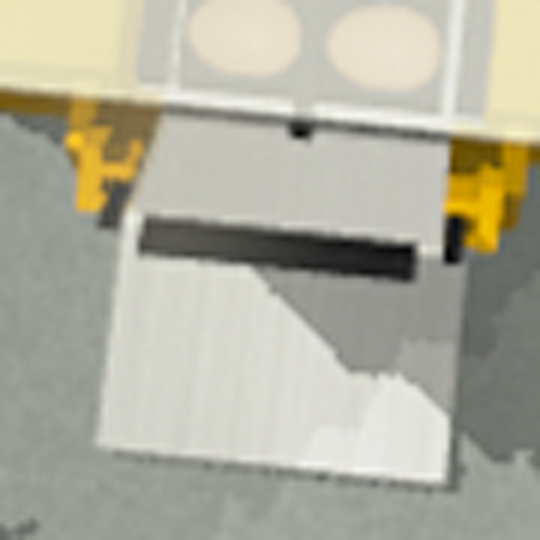

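The crop shows the bar tip just in front of the hood edge, at about px (310,222.5). The shelf's front corners are at (276.2,275) and (335.3,280.8), and the rib runs from (283,239) to (329,244).

```bash
python3 - <<'E'
from h import *
S=on_plane('top',[(276.2,275),(335.3,280.8)],.006)[:,:2]
d=S[0]-S[1]; print('shelf',S,np.linalg.norm(d)); yaw=np.arctan2(d[1],d[0])-np.pi/2; print('yaw',np.degrees(yaw))
f=np.array([np.cos(yaw),np.sin(yaw)]); H=S.mean(0)+.17*f; l=np.array([-f[1],f[0]]); print('hatcher from shelf',H)
# predicted points with world frame from this
def w(x,y,z): return np.r_[H+x*f+y*l,z]
print('hood edge px',world_to_px('top',[w(-.024,.16,.119),w(-.024,-.16,.119),w(-.024,0,.113)]))
rz=6e-3+.178*.866
print('rib centre px', world_to_px('top',[w(-.178*.5,.06,rz),w(-.089,-.06,rz),w(-.089,0,rz)]), w(-.089,0,rz))
P=on_plane('top',[(310,223)],.064)[0,:2]-H; print('tip hatcher',P@f,P@l)
Sc=on_plane('scene',np.array([[0,0]]),0)
print('scene pred hood', world_to_px('scene',[w(-.024,.16,.119),w(-.024,-.16,.119)]), 'rib',world_to_px('scene',[w(-.178*.5,.06,rz),w(-.089,-.06,rz)]))
print('scale corners'); 
E
```

```text
shelf [[ 0.4618  0.1086]
 [ 0.4413 -0.0606]] 0.17047828030076562
yaw -6.920376528212998
hatcher from shelf [0.6203 0.0035]
hood edge px [[251.4597 214.0733]
 [369.0487 225.3642]
 [310.173  220.2012]]
rib centre px [[284.337  238.1883]
 [330.2323 242.63  ]
 [307.2656 240.4073]] [0.532  0.0142 0.1601]
tip hatcher -0.02102989711247401 0.0017668856127311242
scene pred hood [[376.7735 214.6002]
 [275.8576 279.6522]] rib [[330.7484 206.6499]
 [292.2261 229.4782]]
scale corners
```

Request:
jog_arm --pt "1 -0.32 0 0" --pt "1 -0.32 0 0" --pt "1 -0.32 0 0" --pt "1 -0.32 0 0" --pt "1 -0.32 0 0" --pt "1 -0.32 0 0" --pt "1 -0.32 0 0" --pt "1 -0.32 0 0" --pt "1 -0.32 0 0" --pt "1 -0.32 0 0"

```text
time_s: 4.85
tcp_pos: [0.5141, 0.1507, 0.4047]
ee_rot: [[0.338, -0.941, 0.0], [-0.941, -0.338, 0.0], [-0.0, -0.0, -1.0]]
wrist_force: [0.5, 0.6, -0.3]
gripper_width: 1.003
gripper_force: 0.0
```

Request:
jog_arm --pt "1 -0.32 0 0" --pt "1 -0.32 0 0" --pt "0 0 0 0.96" --pt "0 0 0 0.96" --pt "0 0 0 0.96" --pt "0 0 0 0.96" --pt "0 0 0 0.96" --pt "0 0 0 0.96" --pt "0 0 0 0"

```text
time_s: 5.75
tcp_pos: [0.5392, 0.1181, 0.4047]
ee_rot: [[-0.115, -0.993, -0.0], [-0.993, 0.115, -0.0], [0.0, 0.0, -1.0]]
wrist_force: [0.5, 0.9, -0.4]
gripper_width: 1.003
gripper_force: 0.0
```

```bash
python3 - <<'E'
from h import *
t=tcp(); im=eyes.capture('wrist'); cv2.imwrite('pics/w2.png',im); np.save('t2.npy',np.c_[t[0],t[1]])
print(sense()['time_s'],t[0],np.degrees(np.arctan2(t[1][1,0],t[1][0,0])))
for n in ("rib","bar_end","hood_edge"):
    print(n,[(round(x['conf'],2),np.round(x['centre'],4)) for x in eyes.spot_in('wrist',n)[:2]])
q=rect('wrist','rib',.160,t); print(q and q[:2])
E
```

```text
5.8 [0.5392 0.1181 0.4047] -96.61843907270298
rib [(0.97, array([0.5555, 0.0181, 0.1289]))]
bar_end [(0.44, array([0.6061, 0.0099, 0.0732]))]
hood_edge [(0.66, array([0.5582, 0.0197, 0.1272])), (0.6, array([0.6707, 0.0246, 0.1155]))]
(0.76, ((554.459716796875, 23.41171646118164), (137.59864807128906, 65.37122344970703), 82.64644622802734))
```

View pics/w2.png

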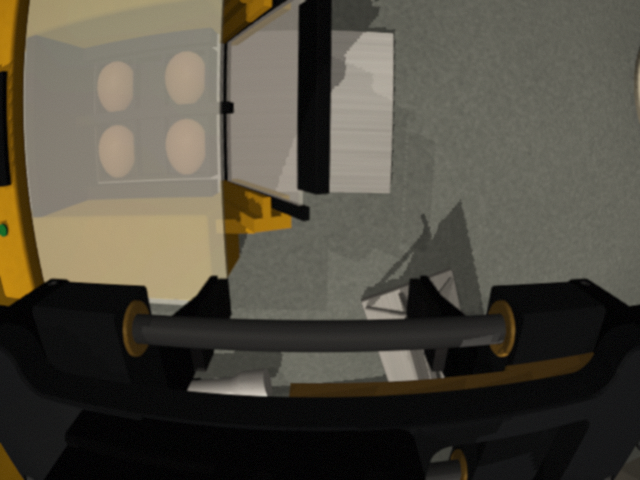

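The wrist view shows the rib's lower end at (299,190) to (329,193). The bar tip is at about (233,107), the hood's front edge is near column 222–224, and the shelf corners are at (393,32) and (390,193).

```bash
cat >> h.py <<'E'
YAW=np.radians(-6.9); F=np.array([np.cos(YAW),np.sin(YAW)]); L=np.array([-F[1],F[0]]); H=np.array([.6203,.0035])
def w(x,y,z): return np.r_[H+x*F+y*L,z]
def hat(P): return np.c_[(P[:,:2]-H)@F,(P[:,:2]-H)@L,P[:,2]]
E
python3 - <<'E'
from h import *
a=np.load('t2.npy'); t=(a[:,0],a[:,1:])
print('shelf front',hat(on_plane('wrist',[(393,32),(390,193)],.006,t)))
print('tip',hat(on_plane('wrist',[(233,107)],.064,t)),'hood low/up',hat(on_plane('wrist',[(223,107),(227,250)],.113,t)))
up=np.array([-.5,.866]); th=np.array([.866,.5])
for y in(.06,-.06):
  for zz in (166,190):
    for xx in (-5,5):
      p=zz/1000*up+xx/1000*th; q=w(p[0],y,p[1]+.006); print(y,zz,xx,q,world_to_px('wrist',[q],t)[0])
im=cv2.imread('pics/w2.png')[60:260,190:350]; cv2.imwrite('pics/w2c.png',cv2.resize(im,None,fx=3,fy=3,interpolation=cv2.INTER_CUBIC))
E
```

```text
shelf front [[-0.1684 -0.0816  0.006 ]
 [-0.1678  0.0876  0.006 ]]
tip [[-0.0196  0.0031  0.064 ]] hood low/up [[-0.0233  0.0065  0.113 ]
 [-0.0221  0.1159  0.113 ]]
0.06 166 -5 [0.5408 0.0736 0.1473] [309.0576 183.9239]
0.06 166 5 [0.5494 0.0725 0.1523] [295.0625 184.9853]
0.06 190 -5 [0.5289 0.075  0.168 ] [328.6749 188.7603]
0.06 190 5 [0.5375 0.074  0.173 ] [313.7627 189.9617]
-0.06 166 -5 [ 0.5264 -0.0456  0.1473] [309.8258   1.563 ]
-0.06 166 5 [ 0.535  -0.0466  0.1523] [295.7274  -0.8729]
-0.06 190 -5 [ 0.5145 -0.0441  0.168 ] [329.6773  -9.9029]
-0.06 190 5 [ 0.5231 -0.0452  0.173 ] [314.6908 -13.0958]
```

View pics/w2c.png

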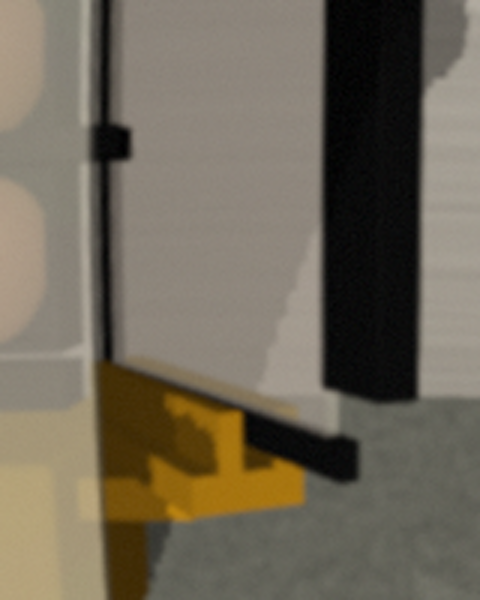

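Comparing the pictures, the bar tip lies about 2–4 mm behind the hood's edge, so I'll recheck it once the window is out. The predicted rib agrees with the image to about 3 mm, so I'm grasping the rib now.

Request:
jog_arm --pt "1 -0.05 0 0" --pt "1 -0.05 0 0" --pt "1 -0.05 0 0" --pt "1 -0.05 0 0" --pt "1 -0.05 0 0" --pt "0.13 0 0.8 0.06" --pt "0 0 0.8 0" --pt "0 0 0.8 0" --pt "0 0 0.8 0" --pt "0 0 0.9 0"

```text
time_s: 7.0
tcp_pos: [0.5325, 0.0156, 0.3225]
ee_rot: [[-0.12, -0.993, 0.001], [-0.993, 0.12, 0.0], [-0.0, -0.001, -1.0]]
wrist_force: [-0.3, 0.6, -0.7]
gripper_width: 1.004
gripper_force: 0.0
```

Request:
jog_arm --pt "0 0 0 0" --pt "0 0 0 0" --pt "0 0 0 0" --pt "0 0 0 0" --pt "0 0 0 0" --pt "0 0 0 0" --grip 0

```text
time_s: 7.6
tcp_pos: [0.5324, 0.0157, 0.3232]
ee_rot: [[-0.12, -0.993, 0.001], [-0.993, 0.12, 0.0], [-0.0, -0.001, -1.0]]
wrist_force: [0.1, -0.1, -0.0]
gripper_width: 0.537
gripper_force: 0.0
```

Request:
jog_arm --pt "0 0 0 0" --pt "0 0 0 0" --pt "0 0 0 0" --pt "0 0 0 0" --pt "0 0 0 0" --pt "0 0 0 0"

```text
time_s: 8.2
tcp_pos: [0.5332, 0.0157, 0.3238]
ee_rot: [[-0.12, -0.993, 0.004], [-0.993, 0.12, 0.001], [-0.001, -0.004, -1.0]]
wrist_force: [2.4, -1.0, 4.2]
gripper_width: 0.248
gripper_force: 27.5
```

Request:
jog_arm --pt "0 0.25 -0.43 0" --pt "0 0.25 -0.43 0" --pt "0 0.25 -0.43 0" --pt "0 0.25 -0.43 0"

```text
time_s: 8.6
tcp_pos: [0.5133, 0.0184, 0.3576]
ee_rot: [[-0.12, -0.993, 0.005], [-0.993, 0.12, 0.001], [-0.002, -0.004, -1.0]]
wrist_force: [5.2, -1.2, -1.6]
gripper_width: 0.241
gripper_force: 27.6
```

Request:
jog_arm --pt "0 0.25 -0.43 0" --pt "0 0.25 -0.43 0" --pt "0 0.25 -0.43 0" --pt "0 0.25 -0.43 0" --pt "0 0.25 -0.43 0" --pt "0 0.25 -0.43 0" --pt "0 0.25 -0.43 0" --pt "0 0.25 -0.43 0" --pt "0 0.25 -0.43 0" --pt "0 0.25 -0.43 0"

```text
time_s: 9.6
tcp_pos: [0.462, 0.0241, 0.4425]
ee_rot: [[-0.121, -0.993, -0.004], [-0.993, 0.121, -0.0], [0.001, 0.004, -1.0]]
wrist_force: [0.4, 0.2, -0.1]
gripper_width: 0.121
gripper_force: 0.0
```

Request:
jog_arm --pt "0 0.35 -0.6 0" --pt "0 0.35 -0.6 0" --pt "0 0.35 -0.6 0" --pt "0 0.2 -0.6 0" --pt "0 0 0 0" --pt "0 0 0 0"

```text
time_s: 10.2
tcp_pos: [0.4378, 0.0271, 0.4913]
ee_rot: [[-0.12, -0.993, 0.0], [-0.993, 0.12, 0.001], [-0.001, -0.0, -1.0]]
wrist_force: [-0.8, -0.5, -1.8]
gripper_width: 0.111
gripper_force: 30.0
```

```bash
python3 - <<'E'
from h import *
im=eyes.capture('scene'); cv2.imwrite('pics/s3.png',im); eyes.capture('top')
for c in ('scene','top'):
  for n in ('window','rib'): print(c,n,[(round(x['conf'],2),np.round(x['centre'],4)) for x in eyes.spot_in(c,n)[:1]])
E
```

```text
scene window []
scene rib [(0.57, array([0.4372, 0.0195, 0.2299]))]
top window [(0.73, array([ 0.428 , -0.0283,  0.2553]))]
top rib [(0.56, array([ 0.4266, -0.0291,  0.2493]))]
```

View pics/s3.png

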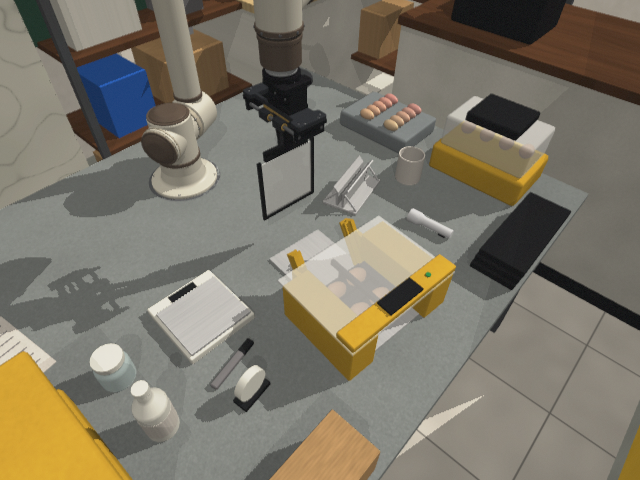

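The scene view shows the window upright and held, free of the slots. Its corners are at about (262,153), (314,137), (314,187) and (263,217), and I'm now measuring how it sits in the grip.

```bash
python3 - <<'E'
from h import *
p,R=tcp(); n=R[:,1]; g=p+R[:,2]*r.tcp_to_grasp; print('grasp',g)
o,d=rays('scene',[(262,153),(314,137),(314,187),(263,217)])
for k in d:
    s=((g-o)@n)/(k@n); P=o+s*k; print(P,'along tool x',(P-g)@R[:,0],'z',P[2]-g[2])
im=cv2.imread('pics/s3.png')[120:230,245:330]; cv2.imwrite('pics/s3c.png',cv2.resize(im,None,fx=5,fy=5,interpolation=cv2.INTER_CUBIC))
E
```

```text
grasp [0.438  0.027  0.3271]
[ 0.4305 -0.0345  0.3217] along tool x 0.061933402411453516 z -0.005353720977574139
[0.4483 0.112  0.2983] along tool x -0.08567572901269677 z -0.028721976055247067
[0.4482 0.1131 0.1457] along tool x -0.08678264102793486 z -0.1813797291255439
[ 0.4285 -0.0493  0.1399] along tool x 0.07679647408099108 z -0.18714366654921244
```

View pics/s3c.png

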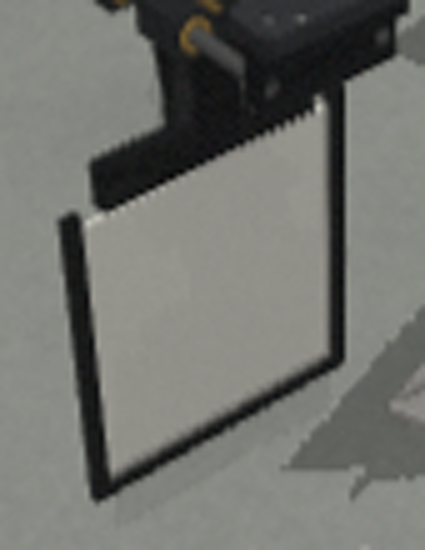

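The crop shows the foot corners at px (264.6,220) and (313,193), and the frame's left side running up to (258,163).

```bash
python3 - <<'E'
from h import *
p,R=tcp(); n=R[:,1]; g=p+R[:,2]*r.tcp_to_grasp
o,d=rays('scene',[(258,163),(264.6,219.5),(313,193),(312.5,138)])
for k in d:
    s=((g-o)@n)/(k@n); P=o+s*k; print(P,'along tool x',(P-g)@R[:,0],'z',P[2]-g[2])
for c in ('scene','top','wrist'):
    k=eyes.get_calibration(c)
    eyes.capture(c)
    for nm in ('window',):
        q=eyes.outline_of(c,nm)
        if q:
            m=q[0]['mask'].astype(np.uint8); cs=max(cv2.findContours(m,0,1)[0],key=cv2.contourArea); print(c,q[0]['conf'],cv2.approxPolyDP(cs,4,True)[:,0].tolist())
E
```

```text
[ 0.429  -0.0471  0.3013] along tool x 0.07463432665756162 z -0.025745660994563435
[ 0.4289 -0.0456  0.129 ] along tool x 0.0730007423897133 z -0.19803526249122294
[0.4478 0.1098 0.1271] along tool x -0.0834649881399763 z -0.19999092584306566
[0.4477 0.1075 0.2976] along tool x -0.08106003477699025 z -0.029471849202884814
scene 0.86 [[312, 137], [293, 142], [286, 152], [281, 143], [263, 152], [264, 162], [256, 169], [263, 219], [313, 192]]
top 0.73 [[316, 268], [317, 280], [333, 279], [334, 272]]
wrist 0.83 [[314, 129], [316, 169], [307, 173], [308, 318], [328, 319], [330, 176], [321, 170], [324, 131]]
```

The window hangs straight, with its foot about 199 mm below the grasp point and its middle 5 mm towards tool −x. I'm carrying it over the rack.

Request:
jog_arm --pt "-0.5 0.07 0 0" --pt "-0.8 0.115 0 0" --pt "-0.8 0.115 0 0" --pt "-0.8 0.115 0 0" --pt "-0.8 0.115 0 0" --pt "-0.8 0.115 0 0" --pt "-0.8 0.115 0 0" --pt "-0.8 0.115 0 0" --pt "-0.8 0.115 0 0" --pt "-0.8 0.115 0 0"

```text
time_s: 11.8
tcp_pos: [0.4345, 0.184, 0.4912]
ee_rot: [[-0.12, -0.993, 0.0], [-0.993, 0.12, 0.0], [-0.0, -0.0, -1.0]]
wrist_force: [-0.0, 0.1, -1.8]
gripper_width: 0.112
gripper_force: 30.0
```

Request:
jog_arm --pt "-0.8 0.115 0 0" --pt "-0.8 0.115 0 0" --pt "-0.8 0.115 0 0" --pt "-0.8 0.115 0 0" --pt "-0.8 0.115 0 -0.75" --pt "-0.8 0.115 0 -0.75" --pt "-0.8 0.115 0 -0.75" --pt "0 0 0 -0.75" --pt "0 0 0 -0.75" --pt "0 0 0 -0.75"

```text
time_s: 12.8
tcp_pos: [0.4292, 0.2965, 0.4909]
ee_rot: [[0.24, -0.971, -0.0], [-0.971, -0.24, -0.0], [0.0, 0.0, -1.0]]
wrist_force: [-0.2, 0.4, -2.7]
gripper_width: 0.111
gripper_force: 30.0
```

```bash
python3 - <<'E'
from h import *
p,R=tcp(); n=R[:,1]; g=p+R[:,2]*r.tcp_to_grasp; print(sense()['time_s'],p,np.degrees(np.arctan2(R[1,0],R[0,0])))
im=eyes.capture('scene'); cv2.imwrite('pics/s4.png',im)
q=eyes.outline_of('scene','window'); m=q[0]['mask'].astype(np.uint8); cs=max(cv2.findContours(m,0,1)[0],key=cv2.contourArea)
a=cv2.approxPolyDP(cs,4,True)[:,0]
o,d=rays('scene',a)
for u,k in zip(a,d):
    s=((g-o)@n)/(k@n); P=o+s*k; print(u,P,'tool x',(P-g)@R[:,0],'z',P[2]-g[2])
C=np.array([.4305,.3025]); print('delta to g target',R[:,:2].T[:, :2]@(C+.005*R[:2,0]-g[:2]))
cv2.imwrite('pics/s4c.png',cv2.resize(im[60:230,280:420],None,fx=3.5,fy=3.5,interpolation=cv2.INTER_CUBIC))
t=tcp(); w_=eyes.capture('wrist'); cv2.imwrite('pics/w4.png',w_)
E
```

```text
12.8 [0.4292 0.2965 0.4909] -76.12802346936022
[368  89] [0.4127 0.363  0.308 ] tool x -0.0685705783816305 z -0.019427599223736602
[361 104] [0.4223 0.3241 0.2843] tool x -0.0284526356355189 z -0.04312737683058221
[354 100] [0.4342 0.276  0.3203] tool x 0.02102645138015659 z -0.007187893903393139
[346 107] [0.4454 0.2306 0.3246] tool x 0.06777781721121795 z -0.0028314174947013937
[341 170] [0.447  0.224  0.1368] tool x 0.07460809772979772 z -0.19060277389660674
[364 143] [0.4099 0.3741 0.1312] tool x -0.08004549102690452 z -0.1962471388798145
delta to g target [-0.0005 -0.0028]
```

View pics/s4c.png

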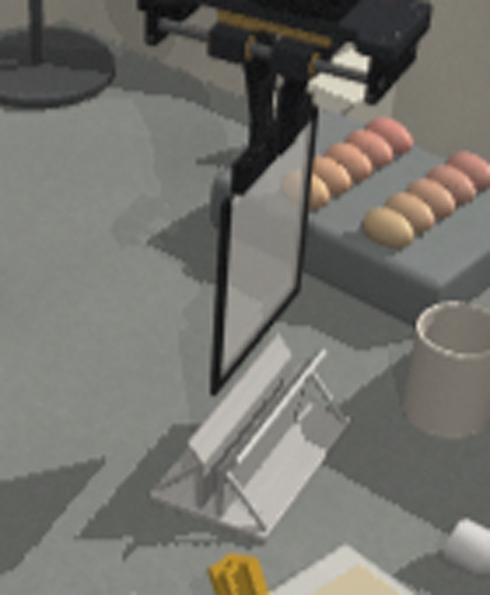

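The crop shows the window right above the rack's slot and lined up with it. I'm lowering it.

Request:
jog_arm --pt "0 -0.14 0 0.17" --pt "0 0 0.5 0" --pt "0 0 0.6 0" --pt "0 0 0.6 0" --pt "0 0 0.6 0" --pt "0 0 0.6 0" --pt "0 0 0.6 0" --pt "0 0 0.6 0" --pt "0 0 0.6 0"

```text
time_s: 13.85
tcp_pos: [0.4319, 0.2962, 0.3961]
ee_rot: [[0.224, -0.975, -0.0], [-0.975, -0.224, -0.0], [0.0, 0.0, -1.0]]
wrist_force: [-0.1, -0.0, -2.2]
gripper_width: 0.11
gripper_force: 30.0
```

Request:
jog_arm --pt "0 0 0.3 0" --pt "0 0 0.3 0" --pt "0 0 0.2 0" --pt "0 0 0.1 0" --pt "0 0 0.1 0"

```text
time_s: 14.35
tcp_pos: [0.432, 0.2963, 0.3773]
ee_rot: [[0.224, -0.975, 0.001], [-0.975, -0.224, 0.0], [-0.0, -0.001, -1.0]]
wrist_force: [-0.1, 0.5, -2.2]
gripper_width: 0.117
gripper_force: 30.0
```

Request:
jog_arm --pt "0 0 0.1 0" --pt "0 0 0.1 0" --pt "0 0 0.1 0" --pt "0 0 0 0"

```text
time_s: 14.75
tcp_pos: [0.4318, 0.2961, 0.3709]
ee_rot: [[0.224, -0.975, -0.0], [-0.975, -0.224, -0.0], [0.0, 0.0, -1.0]]
wrist_force: [0.6, 0.6, -2.0]
gripper_width: 0.115
gripper_force: 30.0
```

Request:
jog_arm --pt "0 0 0.1 0" --pt "0 0 0.1 0" --pt "0 0 0.1 0" --pt "0 0 0.1 0" --pt "0 0 0 0"

```text
time_s: 15.25
tcp_pos: [0.4334, 0.2973, 0.3688]
ee_rot: [[0.226, -0.974, 0.009], [-0.974, -0.226, 0.005], [-0.003, -0.01, -1.0]]
wrist_force: [-1.7, -1.1, 17.7]
gripper_width: 0.112
gripper_force: 30.3
```

Request:
jog_arm --pt "0 0 -0.1 0" --pt "0 0 0 0" --pt "0 0 0 0" --pt "0 0 0 0" --pt "0 0 0 0" --grip 50

```text
time_s: 15.75
tcp_pos: [0.4319, 0.2962, 0.3646]
ee_rot: [[0.224, -0.975, -0.001], [-0.975, -0.224, -0.001], [0.001, 0.001, -1.0]]
wrist_force: [-1.3, 0.7, -0.9]
gripper_width: 0.479
gripper_force: 0.0
```

Request:
jog_arm --pt "0 0 -0.3 0" --pt "0 0 -0.6 0" --pt "0 0 -0.8 0" --pt "0 0 -0.8 0" --pt "0 0 -0.8 0" --pt "0.97 0.12 0 0" --pt "0.97 0.12 0 0" --pt "0.97 0.12 0 0" --pt "0.97 0.12 0 0" --pt "0.97 0.12 0 0"

```text
time_s: 16.75
tcp_pos: [0.4416, 0.1967, 0.4305]
ee_rot: [[0.223, -0.975, -0.001], [-0.975, -0.223, -0.001], [0.001, 0.002, -1.0]]
wrist_force: [-0.3, 0.4, 0.0]
gripper_width: 0.569
gripper_force: 0.0
```

Request:
jog_arm --pt "0.97 0.12 0 0" --pt "0.97 0.12 0 0" --pt "0.97 0.12 0 0" --pt "0.97 0.12 0 0" --pt "0.97 0.12 0 0" --pt "0.97 0.12 0 0" --pt "0.97 0.12 0 0" --pt "0.97 0.12 0 0" --pt "0.97 0.12 0 -1" --pt "0 0 0 -1"

```text
time_s: 17.75
tcp_pos: [0.459, 0.0211, 0.4305]
ee_rot: [[0.376, -0.927, -0.002], [-0.927, -0.376, -0.001], [-0.0, 0.002, -1.0]]
wrist_force: [-0.5, -0.3, 0.5]
gripper_width: 0.58
gripper_force: 0.0
```

Request:
jog_arm --pt "0 0 0 -1" --pt "0 0 0 -1" --pt "0 0 0 -1" --pt "0 0 0 -1" --pt "0 0 0 -1" --pt "0 0 0 -1" --pt "0 0 0 -1" --pt "0 0 0 -1" --pt "0 0 0 -1" --pt "0 0 0 -1"

```text
time_s: 18.75
tcp_pos: [0.4591, 0.0226, 0.4305]
ee_rot: [[0.928, -0.374, -0.002], [-0.374, -0.928, -0.001], [-0.001, 0.001, -1.0]]
wrist_force: [-0.1, -0.2, 0.2]
gripper_width: 0.57
gripper_force: 0.0
```

Request:
jog_arm --pt "0 0 0 -1" --pt "0 0 0 -1" --pt "0 0 0 -1" --pt "0 0 0 -0.25" --pt "0 0 0 0"

```text
time_s: 19.25
tcp_pos: [0.4594, 0.0231, 0.4308]
ee_rot: [[0.992, -0.127, -0.001], [-0.127, -0.992, -0.0], [-0.001, 0.0, -1.0]]
wrist_force: [0.4, -0.5, 0.0]
gripper_width: 0.578
gripper_force: 0.0
```

```bash
python3 - <<'E'
from h import *
p,R=tcp(); print(sense()['time_s'],p,np.degrees(np.arctan2(R[1,0],R[0,0])))
im=eyes.capture('wrist'); cv2.imwrite('pics/w5.png',im); np.save('t5.npy',np.c_[p,R])
for n in ("bar_end","bar_mid","tray","hood_edge","hatcher"):
    print(n,[(round(x['conf'],2),hat(np.array([x['centre']]))[0]) for x in eyes.spot_in('wrist',n)[:2]])
tip=[w(-.024,y,.113) for y in(-.1,0,.1)]+[w(-.024,0,.119)]+[w(-.022,y,z) for y in(-.005,.005) for z in (.056,.072)]+[w(-.17,y,.006) for y in(-.084,.084)]
print(world_to_px('wrist',tip,(p,R)))
eyes.capture('top')
print('win',[(round(x['conf'],2),np.round(x['centre'],4)) for x in eyes.spot_in('top','window')[:2]])
im=eyes.capture('scene'); 
print('win',[(round(x['conf'],2),np.round(x['centre'],4)) for x in eyes.spot_in('scene','window')[:2]])
cv2.imwrite('pics/s5.png',im)
E
```

```text
19.25 [0.4594 0.0231 0.4308] -7.275342780630206
bar_end [(0.42, array([-0.016 ,  0.0062,  0.0706]))]
bar_mid []
tray [(0.43, array([-0.0142,  0.0021,  0.0699]))]
hood_edge [(0.79, array([-0.0259,  0.0079,  0.0996]))]
hatcher [(0.88, array([-0.0271,  0.0028,  0.097 ]))]
[[440.7942  63.6954]
 [317.6041  58.2158]
 [194.5142  65.4429]
 [317.5922  56.7018]
 [323.04    68.0561]
 [323.2689  65.0158]
 [312.325   68.132 ]
 [312.0488  65.0953]
 [393.4217 210.5813]
 [243.9843 211.6126]]
win []
win [(0.77, array([0.4316, 0.2877, 0.1254]))]
```

Request:
jog_arm --pt "1 0 1 0" --pt "1 0 1 0" --pt "1 0 1 0" --pt "0 0 1 0" --pt "0 0 0.8 0" --pt "0 0 0 0"

```text
time_s: 20.35
tcp_pos: [0.519, 0.0163, 0.3327]
ee_rot: [[0.992, -0.125, -0.006], [-0.125, -0.992, -0.001], [-0.005, 0.002, -1.0]]
wrist_force: [-0.2, 0.4, -0.3]
gripper_width: 0.574
gripper_force: 0.0
```

```bash
python3 - <<'E'
from h import *
p,R=tcp(); print(sense()['time_s'],p)
im=eyes.capture('wrist'); cv2.imwrite('pics/w6.png',im); np.save('t6.npy',np.c_[p,R])
P=[w(-.024,0,.113),w(-.024,0,.119)]+[w(-.022,y,z) for y in(-.005,.005) for z in (.056,.072)]
print(world_to_px('wrist',P,(p,R)))
sc=eyes.capture('scene'); cv2.imwrite('pics/s6.png',sc)
g=p+R[:,2]*.1635; q=world_to_px('scene',[g])[0]; print(q); u,v=q.astype(int)
c=world_to_px('wrist',P,(p,R))[0].astype(int)
a=cv2.resize(im[max(c[1]-60,0):max(c[1]-60,0)+120,c[0]-80:c[0]+80],(640,480),interpolation=cv2.INTER_CUBIC); print('crop origin',c[0]-80,max(c[1]-60,0))
b=cv2.resize(sc[v-70:v+30,u-30:u+10],(160,400),interpolation=cv2.INTER_CUBIC); b=cv2.copyMakeBorder(b,0,80,0,0,cv2.BORDER_CONSTANT)
cv2.imwrite('pics/c6.png',np.hstack([a,b]))
E
```

```text
20.35 [0.519  0.0163 0.3327]
[[318.4549 129.6323]
 [318.4826 129.5578]
 [325.6283 127.2273]
 [326.1677 126.9081]
 [310.8518 127.3095]
 [310.4022 126.9954]]
[308.2101 211.8528]
crop origin 238 69
```

View pics/c6.png

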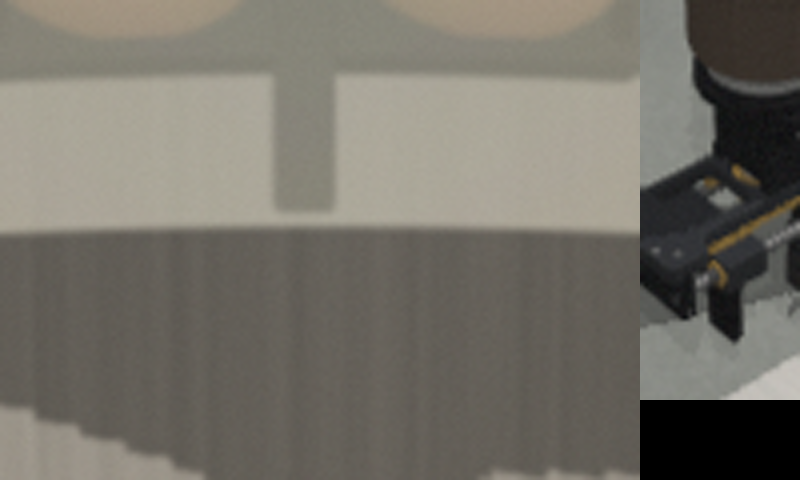

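The crop shows the bar tip ending at row 122 and the hood edge at row 126.5, so the tip is about 3.7 mm behind the hood. I'll bring the fingers down close in front of the hood and feel whether the pads can catch the tip.

Request:
jog_arm --pt "1 -0.1 0 0" --pt "1 0 0 0" --pt "1 0 0 0" --pt "0.2 0 0.6 0" --pt "0 0 1 0" --pt "0 0 1 0" --pt "0 0 1 0" --pt "0 0 0.76 0" --pt "0 0 0 0"

```text
time_s: 21.35
tcp_pos: [0.5819, 0.0104, 0.2459]
ee_rot: [[0.992, -0.125, -0.005], [-0.125, -0.992, -0.001], [-0.005, 0.001, -1.0]]
wrist_force: [-0.9, -1.0, -0.8]
gripper_width: 0.576
gripper_force: 0.0
```

Request:
jog_arm --pt "0.1 0 0 0" --pt "0.1 0 0 0" --pt "0 0 0 0"

```text
time_s: 21.65
tcp_pos: [0.5872, 0.0101, 0.249]
ee_rot: [[0.992, -0.125, 0.001], [-0.125, -0.992, 0.0], [0.001, -0.001, -1.0]]
wrist_force: [-2.3, 1.9, 0.9]
gripper_width: 0.573
gripper_force: 1.3
```

Request:
jog_arm --pt "0.1 0 0 0" --pt "0 0 0 0"

```text
time_s: 21.85
tcp_pos: [0.5878, 0.0099, 0.2486]
ee_rot: [[0.992, -0.125, -0.004], [-0.125, -0.992, 0.0], [-0.004, 0.0, -1.0]]
wrist_force: [-6.6, 3.2, 6.0]
gripper_width: 0.576
gripper_force: 3.9
```

Request:
jog_arm --pt "0 0 0.1 0" --pt "0 0 0 0" --pt "0 0 0 0" --pt "0 0 0 0" --pt "0 0 0 0" --pt "0 0 0 0" --pt "0 0 0 0" --pt "0 0 0 0" --pt "0 0 0 0" --grip 0

```text
time_s: 22.75
tcp_pos: [0.5878, 0.0094, 0.2454]
ee_rot: [[0.992, -0.125, -0.005], [-0.125, -0.992, -0.001], [-0.005, 0.001, -1.0]]
wrist_force: [-5.0, 0.4, -0.4]
gripper_width: 0.008
gripper_force: 2.5
```

The fingers shut fully, so vertical fingers in front of the hood miss the tip by a few millimetres. They need to point slightly forward. An out-of-reach pose is only approached as far as the arm can go, so I'll see whether reaching far ahead, high above everything, leaves a tilt.

Request:
jog_arm --pt "-0.3 0 0 0" --pt "0 0 -1 0" --pt "0 0 -1 0" --pt "0 0 -1 0" --pt "0 0 -1 0" --pt "0 0 -1 0" --pt "0 0 -1 0" --pt "1 0 -1 0" --pt "1 0 -1 0" --pt "1 0 -1 0" --grip 40

```text
time_s: 23.75
tcp_pos: [0.6434, 0.003, 0.4281]
ee_rot: [[0.992, -0.124, 0.004], [-0.124, -0.992, 0.0], [0.004, -0.001, -1.0]]
wrist_force: [0.4, 0.2, -0.9]
gripper_width: 0.458
gripper_force: 0.0
```

Request:
jog_arm --pt "1 0 -1 0" --pt "1 0 -1 0" --pt "1 0 -1 0" --pt "1 0 -1 0" --pt "1 0 0 0" --pt "1 0 0 0" --pt "1 0 0 0" --pt "1 0 0 0"

```text
time_s: 24.55
tcp_pos: [0.8022, -0.017, 0.5069]
ee_rot: [[0.992, -0.125, 0.003], [-0.125, -0.992, 0.0], [0.003, -0.0, -1.0]]
wrist_force: [0.8, -0.3, 0.5]
gripper_width: 0.461
gripper_force: 0.0
```

Request:
jog_arm --pt "1 0 0 0" --pt "1 0 0 0" --pt "1 0 0 0"

```text
time_s: 24.85
tcp_pos: [0.8613, -0.0245, 0.5074]
ee_rot: [[0.992, -0.125, 0.003], [-0.125, -0.992, -0.0], [0.003, -0.0, -1.0]]
wrist_force: [-0.1, 1.0, -0.7]
gripper_width: 0.459
gripper_force: 0.0
```

Request:
jog_arm --pt "1 0 0 0" --pt "1 0 0 0" --pt "1 0 0 0" --pt "1 0 0 0" --pt "1 0 0 0"

```text
time_s: 25.35
tcp_pos: [0.8967, -0.0344, 0.4831]
ee_rot: [[0.991, -0.125, 0.052], [-0.125, -0.992, -0.004], [0.052, -0.002, -0.999]]
wrist_force: [-0.9, 0.9, 0.2]
gripper_width: 0.459
gripper_force: 0.0
```

At the edge of reach the tool does tilt forward. I'll push further.

Request:
jog_arm --pt "1 0 0 0" --pt "1 0 0 0" --pt "1 0 0 0" --pt "1 0 0 0" --pt "1 0 0 0" --pt "1 0 0 0"

```text
time_s: 25.95
tcp_pos: [0.9217, -0.0442, 0.4475]
ee_rot: [[0.986, -0.125, 0.115], [-0.124, -0.992, -0.011], [0.116, -0.003, -0.993]]
wrist_force: [-0.0, 0.1, -0.1]
gripper_width: 0.463
gripper_force: 0.0
```

Request:
jog_arm --pt "-1 0 0 0" --pt "-1 0 0 0"

```text
time_s: 26.15
tcp_pos: [0.8884, -0.0394, 0.4384]
ee_rot: [[0.986, -0.125, 0.11], [-0.124, -0.992, -0.012], [0.11, -0.002, -0.994]]
wrist_force: [1.3, 0.0, 1.4]
gripper_width: 0.461
gripper_force: 0.0
```

The tilt persists after moving back (6.4°), so I'll push for about 12°.

Request:
jog_arm --pt "1 0 -0.3 0" --pt "1 0 -0.3 0" --pt "1 0 -0.3 0" --pt "1 0 -0.3 0" --pt "1 0 -0.3 0" --pt "1 0 -0.3 0" --pt "1 0 -0.3 0" --pt "1 0 -0.3 0" --pt "1 0 -0.3 0" --pt "1 0 -0.3 0"

```text
time_s: 27.15
tcp_pos: [0.9256, -0.054, 0.4711]
ee_rot: [[0.966, -0.124, 0.226], [-0.122, -0.992, -0.024], [0.227, -0.005, -0.974]]
wrist_force: [0.2, -0.4, -0.6]
gripper_width: 0.46
gripper_force: 0.0
```

Request:
jog_arm --pt "1 0 -0.3 0" --pt "1 0 -0.3 0" --pt "1 0 -0.3 0" --pt "1 0 -0.3 0"

```text
time_s: 27.55
tcp_pos: [0.9275, -0.0582, 0.4816]
ee_rot: [[0.953, -0.124, 0.277], [-0.121, -0.992, -0.03], [0.278, -0.005, -0.96]]
wrist_force: [0.5, -0.1, 0.1]
gripper_width: 0.46
gripper_force: 0.0
```

```bash
cat >> h.py <<'E'
def rows(G,lift=0):
    "tool-frame units from the present grasp point to world grasp point G"
    s=sense(); p=np.array(s['tcp_pos']); R=np.array(s['ee_rot']); g=p+R[:,2]*.1635
    return R.T@(np.array(G)-g)/.02
E
python3 - <<'E'
from h import *
p,R=tcp(); g=p+R[:,2]*.1635; print(sense()['time_s'],p,R,g,hat(g[None])); th=np.arcsin(R[2,0]); print('tilt',np.degrees(th))
T=np.tan(th)
# finger front face: half width .0107 ahead; must clear hood bottom edge x=-.0224(my frame), z=.113..119 
# tool x-z plane: centre line at height z: gx+ (gz - z)*tan ; front edge + .0107/cos
for gz in (.07,.075,.08):
    gx=-.0224-.0015-.0107/np.cos(th)-(gz-.113)*T   # front edge at z=.113
    print(gz,'gx max',gx,'pad front at bar z .066', gx+(gz-.066)*T+.0107/np.cos(th),'tip z',gz-.018*np.cos(th))
for name,G in (('high front',w(-.10,.0027,.20)),):
    print(name,G,rows(G))
E
```

```text
27.55 [ 0.9275 -0.0582  0.4816] [[ 0.9529 -0.1242  0.2768]
 [-0.1206 -0.9922 -0.03  ]
 [ 0.2783 -0.0048 -0.9605]] [ 0.9728 -0.0631  0.3245] [[ 0.3579 -0.0238  0.3245]]
tilt 16.161520434588688
0.07 gx max -0.022578908648185146 pad front at bar z .066 -0.010279460299868915 tip z 0.052711344913114404
0.075 gx max -0.02402790223330547 pad front at bar z .066 -0.010279460299868912 tip z 0.057711344913114394
0.08 gx max -0.0254768958184258 pad front at bar z .066 -0.010279460299868912 tip z 0.06271134491311439
high front [0.5213 0.0182 0.2   ] [-23.7321  -1.2016  -0.3893]
```

The tilt is now 16°, which should get the fingertips about 8 mm past the bar tip. The limit is the gripper body clearing the slot posts. I'm moving back to in front of the hood.

Request:
jog_arm --pt "-1 -0.05 0 0" --pt "-1 -0.05 0 0" --pt "-1 -0.05 0 0" --pt "-1 -0.05 0 0" --pt "-1 -0.05 0 0" --pt "-1 -0.05 0 0" --pt "-1 -0.05 0 0" --pt "-1 -0.05 0 0" --pt "-1 -0.05 0 0" --pt "-1 -0.05 0 0"

```text
time_s: 28.55
tcp_pos: [0.7434, -0.0246, 0.4284]
ee_rot: [[0.953, -0.124, 0.277], [-0.121, -0.992, -0.03], [0.279, -0.005, -0.96]]
wrist_force: [0.2, -0.3, 0.5]
gripper_width: 0.461
gripper_force: 0.0
```

Request:
jog_arm --pt "-1 -0.05 0 0" --pt "-1 -0.05 0 0" --pt "-1 -0.05 0 0" --pt "-1 -0.05 0 0" --pt "-1 -0.05 0 0" --pt "-1 -0.05 0 0" --pt "-1 -0.05 0 0" --pt "-1 -0.05 0 0" --pt "-1 -0.05 0 0" --pt "-1 -0.05 0 0"

```text
time_s: 29.55
tcp_pos: [0.5541, 0.0094, 0.3731]
ee_rot: [[0.953, -0.124, 0.277], [-0.121, -0.992, -0.03], [0.279, -0.005, -0.96]]
wrist_force: [0.1, 0.2, -0.4]
gripper_width: 0.462
gripper_force: 0.0
```

```bash
python3 - <<'E'
from h import *
p,R=tcp(); g=p+R[:,2]*.1635; print(sense()['time_s'],R,hat(g[None]), 'yaw',np.degrees(np.arctan2(R[1,0],R[0,0])),'tilt',np.degrees(np.arcsin(R[2,0])))
G1=w(-.065,.0027,.098); print(rows(G1)); print('then', R.T@(w(-.0310,.0027,.095)-G1)/.02)
E
```

```text
29.55 [[ 0.9527 -0.124   0.2774]
 [-0.1206 -0.9923 -0.0296]
 [ 0.2789 -0.0053 -0.9603]] [[-0.0208 -0.0014  0.216 ]] yaw -7.2136535628203 tilt 16.194856533027682
[-3.7692 -0.1658  5.0524]
then [ 1.5907 -0.0059  0.6182]
```

Request:
jog_arm --pt "-0.95 -0.04 0 0" --pt "-0.95 -0.04 0 0" --pt "-0.95 -0.04 0 0" --pt "-0.95 -0.04 0 0" --pt "0 0 1 0" --pt "0 0 1 0" --pt "0 0 1 0" --pt "0 0 1 0" --pt "0 0 1 0" --pt "0 0 0 0"

```text
time_s: 30.55
tcp_pos: [0.51, 0.0182, 0.2536]
ee_rot: [[0.954, -0.125, 0.272], [-0.12, -0.992, -0.032], [0.274, -0.002, -0.962]]
wrist_force: [-0.4, 0.1, -0.7]
gripper_width: 0.461
gripper_force: 0.0
```

Request:
jog_arm --pt "0.4 0 0.15 0" --pt "0.4 0 0.15 0" --pt "0.4 0 0.15 0" --pt "0.4 0 0.15 0" --pt "0 0 0 0"

```text
time_s: 31.05
tcp_pos: [0.5455, 0.0146, 0.2532]
ee_rot: [[0.953, -0.125, 0.277], [-0.121, -0.992, -0.03], [0.279, -0.005, -0.96]]
wrist_force: [-0.5, 0.9, 1.1]
gripper_width: 0.459
gripper_force: 0.0
```

```bash
python3 - <<'E'
from h import *
p,R=tcp(); g=p+R[:,2]*.1635; s=sense(); print(s['time_s'],hat(g[None]),s['wrist_force'],'tilt',np.degrees(np.arcsin(R[2,0])))
print('to gz .088', rows(w(-.0277,.0027,.088)))
E
```

```text
31.05 [[-0.03    0.0026  0.0962]] [-0.4727  0.943   1.1212] tilt 16.179523604495444
to gz .088 [-0.005  -0.0017  0.4261]
```

Request:
jog_arm --pt "0 0 0.1 0" --pt "0 0 0.1 0" --pt "0 0 0.1 0" --pt "0 0 0 0"

```text
time_s: 31.45
tcp_pos: [0.5457, 0.0142, 0.2467]
ee_rot: [[0.953, -0.124, 0.275], [-0.12, -0.992, -0.03], [0.277, -0.004, -0.961]]
wrist_force: [0.7, -0.2, 0.8]
gripper_width: 0.459
gripper_force: 0.0
```

Request:
jog_arm --pt "0 0 0.1 0" --pt "0 0 0.1 0" --pt "0 0 0 0"

```text
time_s: 31.75
tcp_pos: [0.547, 0.0141, 0.2429]
ee_rot: [[0.953, -0.124, 0.275], [-0.121, -0.992, -0.03], [0.277, -0.004, -0.961]]
wrist_force: [0.5, -0.6, -0.6]
gripper_width: 0.459
gripper_force: 0.0
```

Request:
jog_arm --pt "0 0 0.1 0" --pt "0 0 0.1 0" --pt "0 0 0 0"

```text
time_s: 32.05
tcp_pos: [0.5481, 0.014, 0.2391]
ee_rot: [[0.953, -0.124, 0.275], [-0.121, -0.992, -0.03], [0.277, -0.004, -0.961]]
wrist_force: [0.2, -0.3, 0.6]
gripper_width: 0.457
gripper_force: 0.0
```

Request:
jog_arm --pt "0 0 0.1 0" --pt "0 0 0.1 0" --pt "0 0 0 0"

```text
time_s: 32.35
tcp_pos: [0.5493, 0.014, 0.2366]
ee_rot: [[0.953, -0.124, 0.276], [-0.121, -0.992, -0.031], [0.278, -0.004, -0.961]]
wrist_force: [-4.3, 1.8, 8.4]
gripper_width: 0.46
gripper_force: 0.0
```

Request:
jog_arm --pt "0 0 -0.1 0" --pt "0 0 0 0" --pt "0 0 0 0" --pt "0 0 0 0" --pt "0 0 0 0" --pt "0 0 0 0" --pt "0 0 0 0" --pt "0 0 0 0" --grip 0

```text
time_s: 33.15
tcp_pos: [0.5488, 0.014, 0.2374]
ee_rot: [[0.953, -0.124, 0.276], [-0.121, -0.992, -0.03], [0.277, -0.005, -0.961]]
wrist_force: [1.4, 0.0, 0.3]
gripper_width: 0.103
gripper_force: 30.0
```

The bar tip is pinched (about 9 mm opening at 30 N). I'm drawing the tray straight out.

Request:
jog_arm --pt "-0.24 0 -0.07 0" --pt "-0.48 0 -0.139 0" --pt "-0.48 0 -0.139 0" --pt "-0.48 0 -0.139 0"

```text
time_s: 33.55
tcp_pos: [0.5136, 0.0185, 0.2374]
ee_rot: [[0.953, -0.124, 0.276], [-0.121, -0.992, -0.029], [0.278, -0.005, -0.961]]
wrist_force: [2.3, -0.3, -0.2]
gripper_width: 0.1
gripper_force: 30.0
```

Request:
jog_arm --pt "-0.48 0 -0.139 0" --pt "-0.48 0 -0.139 0" --pt "-0.48 0 -0.139 0" --pt "-0.48 0 -0.139 0" --pt "-0.48 0 -0.139 0" --pt "-0.48 0 -0.139 0" --pt "-0.48 0 -0.139 0" --pt "-0.48 0 -0.139 0"

```text
time_s: 34.35
tcp_pos: [0.4339, 0.028, 0.2383]
ee_rot: [[0.954, -0.125, 0.273], [-0.121, -0.992, -0.031], [0.274, -0.004, -0.962]]
wrist_force: [0.4, 0.3, -1.2]
gripper_width: 0.102
gripper_force: 30.0
```

Request:
jog_arm --pt "-0.48 0 -0.139 0" --pt "-0.48 0 -0.139 0" --pt "-0.48 0 -0.139 0" --pt "-0.48 0 -0.139 0" --pt "-0.48 0 -0.139 0" --pt "-0.48 0 -0.139 0" --pt "-0.24 0 -0.07 0" --pt "0 0 0 0"

```text
time_s: 35.15
tcp_pos: [0.3761, 0.0366, 0.2501]
ee_rot: [[0.957, -0.124, 0.261], [-0.121, -0.992, -0.028], [0.262, -0.005, -0.965]]
wrist_force: [-1.5, 1.0, -1.9]
gripper_width: 0.102
gripper_force: 30.0
```

```bash
python3 - <<'E'
from h import *
p,R=tcp(); g=p+R[:,2]*.1635; s=sense(); print(s['time_s'],hat(g[None]),s['gripper_width'],np.degrees(np.arctan2(R[1,0],R[0,0])),np.degrees(np.arcsin(R[2,0])))
for c in ('top','scene'):
    eyes.capture(c)
    for n in ('tray','bar_mid','bar_end','window'): print(c,n,[(round(x['conf'],2),np.round(x['centre'],4),hat(np.array([x['centre']]))[0]) for x in eyes.spot_in(c,n)[:1]])
q=rect('top','tray',.036); print(q and q[:2])
q=rect('top','scale',.03); print('scale',q and q[:2])
E
```

```text
35.15 [[-0.2035  0.0041  0.0924]] 0.10198061002855506 -7.185303764873546 15.217929134966939
top tray [(0.95, array([0.5162, 0.0176, 0.0438]), array([-0.105 ,  0.0015,  0.0438]))]
top bar_mid [(0.65, array([0.5175, 0.0154, 0.0418]), array([-0.1035, -0.0005,  0.0418]))]
top bar_end [(0.62, array([0.5231, 0.0194, 0.0432]), array([-0.0984,  0.0041,  0.0432]))]
top window [(0.96, array([0.4261, 0.2938, 0.185 ]), array([-0.2277,  0.2649,  0.185 ]))]
scene tray [(0.65, array([0.4876, 0.015 , 0.0484]), array([-0.1331, -0.0045,  0.0484]))]
scene bar_mid [(0.92, array([0.4896, 0.0178, 0.045 ]), array([-0.1315, -0.0015,  0.045 ]))]
scene bar_end [(0.58, array([0.4916, 0.0199, 0.049 ]), array([-0.1297,  0.0008,  0.049 ]))]
scene window [(0.66, array([ 0.7333, -0.0461,  0.1185]), array([ 0.1181, -0.0357,  0.1185]))]
(0.57, ((519.2852783203125, 18.45288848876953), (129.73666381835938, 139.46475219726562), 81.97464752197266))
scale (0.59, ((450.9344482421875, -282.03167724609375), (174.08726501464844, 186.43226623535156), 87.0194091796875))
```

Request:
jog_arm --pt "0 0 0.2 0" --pt "0 0 0.2 0" --pt "0 0 0.2 0" --pt "0 0 0 0"

```text
time_s: 36.15
tcp_pos: [0.3839, 0.0357, 0.2429]
ee_rot: [[0.959, -0.124, 0.254], [-0.122, -0.992, -0.027], [0.255, -0.005, -0.967]]
wrist_force: [0.8, 0.0, -1.1]
gripper_width: 0.099
gripper_force: 30.0
```

Request:
jog_arm --pt "0 0 0 0" --pt "0 0 0 0" --pt "0 0 0 0" --pt "0 0 0 0" --pt "0 0 -0.5 0" --pt "0 0 -0.8 0" --pt "0 0 -0.8 0" --grip 34

```text
time_s: 36.85
tcp_pos: [0.3726, 0.0372, 0.2842]
ee_rot: [[0.959, -0.124, 0.253], [-0.121, -0.992, -0.026], [0.254, -0.006, -0.967]]
wrist_force: [0.8, -0.4, 1.4]
gripper_width: 0.391
gripper_force: 0.0
```

```bash
python3 - <<'E'
from h import *
p,R=tcp(); g=p+R[:,2]*.1635; s=sense(); print(s['time_s'],p,hat(g[None]),s['gripper_width'],np.degrees(np.arctan2(R[1,0],R[0,0])),np.degrees(np.arcsin(R[2,0])))
for c in ('top','scene'):
    eyes.capture(c)
    for n in ('tray','window'): print(c,n,[(round(x['conf'],2),np.round(x['centre'],4),hat(np.array([x['centre']]))[0]) for x in eyes.spot_in(c,n)[:1]])
q=rect('top','tray',.036); print(q and q[:2])
if q: print(hat(np.array([[q[1][0][0]/1e3,q[1][0][1]/1e3,0]])))
im=eyes.capture('wrist')
for n in ('tray','bar_mid','bar_end'): print('wrist',n,[(round(x['conf'],2),hat(np.array([x['centre']]))[0]) for x in eyes.spot_in('wrist',n)[:1]])
q=rect('wrist','tray',.036,(p,R)); print(q and q[:2])
if q: print(hat(np.array([[q[1][0][0]/1e3,q[1][0][1]/1e3,0]])))
print(rows(w(-.1,.0027,.115)))
E
```

```text
36.85 [0.3726 0.0372 0.2842] [[-0.2083  0.0044  0.1261]] 0.39141444454155866 -7.197452040163313 14.7434348774302
top tray [(0.92, array([0.5267, 0.0161, 0.0336]), array([-0.0944,  0.0013,  0.0336]))]
top window [(0.92, array([0.4233, 0.2936, 0.1856]), array([-0.2304,  0.2643,  0.1856]))]
scene tray [(0.65, array([0.4928, 0.0179, 0.0394]), array([-0.1283, -0.001 ,  0.0394]))]
scene window [(0.95, array([0.4292, 0.2878, 0.1256]), array([-0.2239,  0.2593,  0.1256]))]
None
wrist tray [(0.76, array([-0.0969,  0.0071,  0.0364]))]
wrist bar_mid [(0.9, array([-0.1007,  0.0017,  0.0371]))]
wrist bar_end []
(0.68, ((521.3790893554688, 20.663833618164062), (131.13272094726562, 186.01678466796875), 82.86869049072266))
[[-0.1003  0.0052  0.    ]]
[5.0973 0.0294 1.872 ]
```

The tray is out on the shelf with its centre at about hatcher x = −0.095, and the window still stands in the rack. I'm moving to the middle of the bar.

Request:
jog_arm --pt "0.89 0 0.32 0" --pt "0.89 0 0.32 0" --pt "0.89 0 0.32 0" --pt "0.89 0 0.32 0" --pt "0.89 0 0.32 0" --pt "0.89 0 0.32 0" --pt "-0.14 0 0.54 0" --pt "-0.14 0 0.54 0" --pt "-0.14 0 0.54 0" --pt "0 0 0 0"

```text
time_s: 38.45
tcp_pos: [0.4844, 0.0224, 0.2387]
ee_rot: [[0.96, -0.125, 0.25], [-0.121, -0.992, -0.029], [0.251, -0.003, -0.968]]
wrist_force: [-0.6, -1.0, -0.5]
gripper_width: 0.388
gripper_force: 0.0
```

```bash
python3 - <<'E'
from h import *
p,R=tcp(); g=p+R[:,2]*.1635; s=sense(); print(s['time_s'],p,hat(g[None]),s['wrist_force'],np.degrees(np.arcsin(R[2,0])))
print(rows(w(-.095,.0027,.070)))
E
```

```text
38.45 [0.4844 0.0224 0.2387] [[-0.0961  0.0027  0.0804]] [-0.6001 -1.0396 -0.4704] 14.560039966132452
[-0.0801  0.0027  0.5185]
```

Request:
jog_arm --pt "-0.04 0 0.26 0" --pt "-0.04 0 0.26 0" --pt "0 0 0 0"

```text
time_s: 38.75
tcp_pos: [0.4862, 0.0228, 0.2297]
ee_rot: [[0.959, -0.124, 0.253], [-0.121, -0.992, -0.027], [0.255, -0.005, -0.967]]
wrist_force: [-0.4, 0.2, 0.2]
gripper_width: 0.388
gripper_force: 0.0
```

Request:
jog_arm --pt "0 0 0 0" --pt "0 0 0 0" --pt "0 0 0 0" --pt "0 0 0 0" --pt "0 0 0 0" --pt "0 0 0 0" --grip 0

```text
time_s: 39.35
tcp_pos: [0.4863, 0.0229, 0.2303]
ee_rot: [[0.959, -0.124, 0.254], [-0.122, -0.992, -0.027], [0.256, -0.005, -0.967]]
wrist_force: [-1.2, -0.7, 2.2]
gripper_width: 0.114
gripper_force: 30.0
```

Request:
jog_arm --pt "-0.06 0 -0.24 0" --pt "-0.06 0 -0.24 0" --pt "0 0 0 0"

```text
time_s: 39.65
tcp_pos: [0.4811, 0.0236, 0.2388]
ee_rot: [[0.959, -0.124, 0.254], [-0.121, -0.992, -0.026], [0.255, -0.006, -0.967]]
wrist_force: [-0.2, 0.0, -4.5]
gripper_width: 0.11
gripper_force: 30.0
```

Request:
jog_arm --pt "-0.3 0 -0.08 0" --pt "-0.48 0 -0.127 0" --pt "-0.48 0 -0.127 0" --pt "-0.48 0 -0.127 0" --pt "-0.3 0 -0.08 0" --pt "0 0 0 0"

```text
time_s: 40.25
tcp_pos: [0.4384, 0.0283, 0.2384]
ee_rot: [[0.96, -0.124, 0.253], [-0.121, -0.992, -0.027], [0.254, -0.004, -0.967]]
wrist_force: [-0.7, 0.5, -3.6]
gripper_width: 0.113
gripper_force: 30.0
```

```bash
python3 - <<'E'
from h import *
im=cv2.imread('pics/top0.png'); g=cv2.cvtColor(im,6).astype(int)
print('col',[(v,int(g[v,393:440].mean()),int(g[v,393:440].std())) for v in range(236,316,2)])
print('row',[(u,int(g[250:290,u].mean())) for u in range(378,454,2)])
p,R=tcp(); gg=p+R[:,2]*.1635; print(sense()['time_s'],p,gg,hat(gg[None]),R)
print('pan(416,270)',on_plane('top',[(416,270)],.03))
E
```

```text
col [(236, 147, 20), (238, 147, 19), (240, 149, 20), (242, 145, 21), (244, 223, 24), (246, 217, 23), (248, 219, 15), (250, 226, 1), (252, 226, 0), (254, 227, 0), (256, 225, 0), (258, 225, 0), (260, 227, 1), (262, 224, 1), (264, 224, 2), (266, 225, 0), (268, 226, 1), (270, 226, 1), (272, 226, 0), (274, 224, 0), (276, 225, 1), (278, 224, 0), (280, 224, 0), (282, 226, 1), (284, 226, 1), (286, 224, 0), (288, 225, 0), (290, 225, 1), (292, 227, 1), (294, 223, 12), (296, 199, 24), (298, 197, 50), (300, 154, 89), (302, 154, 88), (304, 155, 90), (306, 248, 6), (308, 150, 32), (310, 109, 8), (312, 148, 16), (314, 164, 2)]
row [(378, 133), (380, 124), (382, 121), (384, 221), (386, 212), (388, 225), (390, 225), (392, 225), (394, 225), (396, 225), (398, 225), (400, 225), (402, 225), (404, 225), (406, 225), (408, 225), (410, 225), (412, 225), (414, 225), (416, 225), (418, 225), (420, 225), (422, 225), (424, 225), (426, 225), (428, 225), (430, 225), (432, 226), (434, 226), (436, 226), (438, 226), (440, 226), (442, 222), (444, 181), (446, 111), (448, 110), (450, 109), (452, 125)]
40.25 [0.4384 0.0283 0.2384] [0.4797 0.0239 0.0803] [[-0.142   0.0033  0.0803]] [[ 0.9596 -0.1238  0.2526]
 [-0.1208 -0.9923 -0.0273]
 [ 0.254  -0.0043 -0.9672]]
pan(416,270) [[ 0.4642 -0.2892  0.03  ]]
```

The pan's centre comes out at about (0.463, −0.287). I'm lifting the tray and carrying it there.

Request:
jog_arm --pt "0.1 0 -0.4 0" --pt "0.2 0 -0.75 0" --pt "0.2 0 -0.75 0" --pt "0.2 0 -0.75 0" --pt "0.2 0 -0.75 0" --pt "0.2 0 -0.75 0" --pt "0.2 0 -0.75 0" --pt "0.2 0 -0.75 0" --pt "0.2 0 -0.6 0" --pt "0.1 0 -0.4 0"

```text
time_s: 41.25
tcp_pos: [0.4406, 0.028, 0.3774]
ee_rot: [[0.959, -0.124, 0.255], [-0.122, -0.992, -0.025], [0.256, -0.007, -0.967]]
wrist_force: [-0.4, -0.2, -3.8]
gripper_width: 0.11
gripper_force: 30.0
```

Request:
jog_arm --pt "0.03 0.35 0 0" --pt "0.05 0.65 0.01 0" --pt "0.05 0.8 0.01 0" --pt "0.05 0.8 0.01 0" --pt "0.05 0.8 0.01 0" --pt "0.05 0.8 0.01 0" --pt "0.05 0.8 0.01 0" --pt "0.05 0.8 0.01 0" --pt "0.05 0.8 0.01 0" --pt "0.05 0.8 0.01 0"

```text
time_s: 42.25
tcp_pos: [0.431, -0.1212, 0.3752]
ee_rot: [[0.96, -0.125, 0.251], [-0.122, -0.992, -0.027], [0.253, -0.005, -0.968]]
wrist_force: [-0.3, 0.6, -3.3]
gripper_width: 0.108
gripper_force: 30.0
```

Request:
jog_arm --pt "0.05 0.8 0.01 0" --pt "0.05 0.8 0.01 0" --pt "0.05 0.8 0.01 0" --pt "0.05 0.8 0.01 0" --pt "0.05 0.8 0.01 0" --pt "0.05 0.8 0.01 0" --pt "0.05 0.8 0.01 0" --pt "0.05 0.8 0.01 0" --pt "0.05 0.8 0.01 0" --pt "0.03 0.4 0 0"

```text
time_s: 43.25
tcp_pos: [0.422, -0.2734, 0.375]
ee_rot: [[0.96, -0.126, 0.252], [-0.123, -0.992, -0.026], [0.253, -0.006, -0.967]]
wrist_force: [0.2, -0.5, -4.1]
gripper_width: 0.115
gripper_force: 30.0
```

```bash
python3 - <<'E'
from h import *
p,R=tcp(); g=p+R[:,2]*.1635; s=sense(); print(s['time_s'],p,g,s['gripper_width'],np.degrees(np.arcsin(R[2,0])),R[2,1])
eyes.capture('top'); print([(round(x['conf'],2),x['centre']) for x in eyes.spot_in('top','tray')[:1]])
print('to .005 above',rows([.463,-.287,.101]))
E
```

```text
43.25 [ 0.422  -0.2734  0.375 ] [ 0.4631 -0.2777  0.2169] 0.11526019262631244 14.651660504831316 -0.005869492511732024
[(0.7, [0.5099, -0.2821, 0.1865])]
to .005 above [-1.4318  0.5123  5.6271]
```

Request:
jog_arm --pt "-0.13 0.06 0.5 0" --pt "-0.19 0.06 0.75 0" --pt "-0.19 0.06 0.75 0" --pt "-0.19 0.06 0.75 0" --pt "-0.19 0.06 0.75 0" --pt "-0.19 0.06 0.75 0" --pt "-0.16 0.06 0.65 0" --pt "-0.1 0.06 0.4 0" --pt "-0.06 0.03 0.25 0" --pt "0 0 0 0"

```text
time_s: 44.35
tcp_pos: [0.4225, -0.2817, 0.2611]
ee_rot: [[0.96, -0.124, 0.253], [-0.121, -0.992, -0.026], [0.254, -0.006, -0.967]]
wrist_force: [-0.4, 1.2, -3.8]
gripper_width: 0.107
gripper_force: 30.0
```

Request:
jog_arm --pt "-0.02 0 0.1 0" --pt "-0.02 0 0.1 0" --pt "0 0 0 0"

```text
time_s: 44.65
tcp_pos: [0.4228, -0.2819, 0.2578]
ee_rot: [[0.959, -0.124, 0.254], [-0.121, -0.992, -0.027], [0.256, -0.005, -0.967]]
wrist_force: [0.9, 0.0, -3.8]
gripper_width: 0.112
gripper_force: 30.0
```

Request:
jog_arm --pt "-0.02 0 0.1 0" --pt "-0.02 0 0.1 0" --pt "0 0 0 0"

```text
time_s: 44.95
tcp_pos: [0.4231, -0.2819, 0.2543]
ee_rot: [[0.959, -0.124, 0.255], [-0.121, -0.992, -0.027], [0.256, -0.005, -0.967]]
wrist_force: [-1.4, 1.9, 1.2]
gripper_width: 0.113
gripper_force: 30.0
```

Request:
jog_arm --pt "-0.01 0 0.05 0" --pt "0 0 0 0"

```text
time_s: 45.15
tcp_pos: [0.4231, -0.2819, 0.2542]
ee_rot: [[0.959, -0.123, 0.255], [-0.121, -0.992, -0.027], [0.257, -0.005, -0.966]]
wrist_force: [-4.4, 3.4, 9.3]
gripper_width: 0.109
gripper_force: 30.0
```

It touches down at the predicted height. I'm releasing and rising clear.

Request:
jog_arm --pt "0.01 0 -0.05 0" --pt "0 0 0 0" --pt "0 0 0 0" --pt "0 0 0 0" --pt "0 0 0 0" --pt "0 0 0 0" --grip 34

```text
time_s: 45.75
tcp_pos: [0.4231, -0.2819, 0.2535]
ee_rot: [[0.959, -0.124, 0.254], [-0.121, -0.992, -0.027], [0.255, -0.005, -0.967]]
wrist_force: [-1.2, -0.0, 1.2]
gripper_width: 0.384
gripper_force: 0.0
```

Request:
jog_arm --pt "0.1 0 -0.4 0" --pt "0.2 0 -0.77 0" --pt "0.26 0 -0.97 0" --pt "0.26 0 -0.97 0" --pt "0.26 0 -0.97 0" --pt "0.26 0 -0.97 0" --pt "0.26 0 -0.97 0" --pt "-1 0 -0.25 0" --pt "-1 0 -0.25 0" --pt "-1 0 -0.25 0"

```text
time_s: 46.75
tcp_pos: [0.3609, -0.2747, 0.3781]
ee_rot: [[0.959, -0.124, 0.255], [-0.121, -0.992, -0.027], [0.256, -0.005, -0.967]]
wrist_force: [0.1, 0.8, 0.0]
gripper_width: 0.39
gripper_force: 0.0
```

```bash
python3 - <<'E'
from h import *
s=sense(); p,R=tcp(); print(s['time_s'],s['wrist_force'],p)
for c in ('top','scene','wrist'):
    eyes.capture(c)
    for n in ('tray','bar_mid','window','scale','torch','dial','bottle','mug','marker','jar'): print(c,n,[(round(x['conf'],2),np.round(x['centre'],4)) for x in eyes.spot_in(c,n)[:1]])
for c,t in (('top',None),('wrist',(p,R))):
    q=rect(c,'tray',.06,t); print(c,q and q[:2])
q=eyes.outline_of('scene','window')
if q:
    m=q[0]['mask'].astype(np.uint8); cs=max(cv2.findContours(m,0,1)[0],key=cv2.contourArea); print(cv2.approxPolyDP(cs,3,True)[:,0].tolist())
a=np.radians(13.1); f=np.array([np.cos(a),np.sin(a)]); l=np.array([-f[1],f[0]]); C=np.array([.4305,.3025])
print('pred window', world_to_px('scene',[np.r_[C+y*l,z] for y in(-.08,.08) for z in(.076,.176)]))
E
```

```text
46.75 [0.0563 0.7917 0.0313] [ 0.3609 -0.2747  0.3781]
top tray [(0.56, array([ 0.4901, -0.2915,  0.0581]))]
top bar_mid [(0.7, array([ 0.4921, -0.2899,  0.0586]))]
top window []
top scale [(0.6, array([ 0.5277, -0.2645,  0.0334]))]
top torch [(0.94, array([0.6777, 0.3262, 0.0269]))]
top dial [(0.79, array([ 0.6752, -0.3296,  0.0544]))]
top bottle [(0.74, array([ 0.5928, -0.4814,  0.1132]))]
top mug [(0.86, array([0.5134, 0.492 , 0.0453]))]
top marker [(0.35, array([0.6789, 0.3237, 0.0299]))]
top jar [(0.75, array([ 0.4452, -0.4881,  0.0849]))]
scene tray [(0.78, array([ 0.4621, -0.2945,  0.0641]))]
scene bar_mid [(0.92, array([ 0.4609, -0.2935,  0.0581]))]
scene window [(0.88, array([0.4307, 0.2888, 0.1256]))]
scene scale [(0.71, array([ 0.521 , -0.3378,  0.0228]))]
scene torch [(0.85, array([0.689 , 0.3151, 0.0286]))]
scene dial [(0.95, array([ 0.6961, -0.3409,  0.0532]))]
scene bottle [(0.94, array([ 0.6179, -0.5001,  0.11  ]))]
scene mug []
scene marker [(0.74, array([ 0.6058, -0.3249,  0.0122]))]
scene jar [(0.7, array([ 0.465 , -0.4988,  0.0746]))]
wrist tray [(0.96, array([ 0.465 , -0.2837,  0.0637]))]
wrist bar_mid [(0.4, array([ 0.4627, -0.2813,  0.0611]))]
wrist window []
wrist scale [(0.94, array([ 0.4226, -0.288 ,  0.0192]))]
wrist torch []
wrist dial [(0.87, array([ 0.6696, -0.3312,  0.0158]))]
wrist bottle [(0.89, array([ 0.5881, -0.4779,  0.0988]))]
wrist mug []
wrist marker [(0.56, array([ 0.5966, -0.321 ,  0.0142]))]
wrist jar [(0.59, array([ 0.4405, -0.4834,  0.0822]))]
top (0.62, ((496.0316162109375, -290.5097961425781), (141.69351196289062, 79.40312194824219), 72.77387237548828))
wrist (0.63, ((450.52685546875, -283.6380615234375), (130.78570556640625, 175.21629333496094), 82.92179107666016))
[[360, 126], [340, 147], [340, 201], [342, 192], [363, 165], [364, 130]]
pred window [[340.5469 187.2718]
 [342.3336 158.4566]
 [364.3559 157.6791]
 [367.3612 129.3371]]
```

```bash
python3 -c "
from station import r
print(r.finish_job())"
```

```text
the job is handed in; nothing more can be done
None
```

The window stands upright in the rack's slot and the egg tray sits on the middle of the scale's pan. The job was handed in at about 47 s; the cameras showed no bystander moved, though the mug and torch were out of some views, and no verdict came back.

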